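# Set the dummy-load slider and switch the load in

### The arm

A 6-joint arm with a two-finger parallel gripper is mounted at the origin on the work surface. World frame = base frame: x ahead of the robot, y to its left, z up, the work surface at z = 0. Lengths are in m, angles in rad, forces in N, time in s.
With the tool pointing down it reaches from about 0.35 to 0.85 m from the base axis. Payload 8.1 kg.
Tool frame: the origin (TCP) lies midway between the tips of the shut fingers; the grasp point (between the pads) lies 19 mm behind it; z points along the fingers, x is the direction in which the jaws open and shut, and the axes are right-handed (so a half turn about z gives the same grasp; the last joint's range is limited). The gripper opens to 85 mm and grips with 20 to 120 N. Pads are 22 mm wide; open, the fingers measure 114 mm over their backs; the gripper's body (76 mm by 85 mm) begins 54 mm behind the grasp point. The pads swing forward as they close: fully open they stand 13 mm farther back than shut.
Start: joints at [1.127, 0.13, 1.488, -0, 1.523, -0.085], TCP at [0.211, 0.562, 0.201] pointing down, gripper open.
Joint ranges: [-2.96, 2.96], [-0.89, 2.26], [0.02, 2.5], [-1.34, 4.48], [0, 2.73], [-2.66, 2.66]. Speed limits (rad/s): [2.39, 2.39, 2.79, 3.14, 3.14, 3.14].

### API

Orientations are given as a rotation vector (axis times angle).
In Python, from cell import bot gives the robot as it stands. The module is installed in compiled form; this text tells all that it offers.
- The arm moves only by the tool servo_tool, never from a script. Its argument "series" is a list of rows, each a list of 2 entries, a list of its own where there are three numbers: the shift along the tool's x, y, z in mm, then the turn about the tool's z in degrees. A call has exactly 10 rows; each row is the pose to reach, as a shift and turn from the pose commanded when the call began, along the tool's axes at that moment; what a row does not reach only later rows make up. A row lasts 1/10 s, in which the tool goes at most 50 mm and 8.59 degrees, less where a joint would pass 70% of its speed; a pose out of reach is approached as far as the arm can. A call with a gripper value outside its range is refused whole. "jaw" is the gripper's target within -1 to 1 (fully open at 1, half-way at 0, shut at -1), set as the call begins (left out, the last holds). The fingers move at their own pace and stop on an object; the grip force is fixed at half the most. Time passes only in rows, so rows that repeat a pose let the fingers close, or fill a call up. It gives the time, the measured TCP pose, the force and the opening at its end, in the units of the state.
- bot.read_state(): the state, without advancing time (a new reading comes with each control period).
- bot.read_camera(name): name is "scene" or "top" or "wrist"; returns the picture (400x640x3 uint8, red, green, blue); there is no depth.
- bot.get_calibration(name): a dict with "fx", "fy", "cx", "cy" (pixels), "origin" and "rotation" of the camera in the world; the wrist camera has in their place "tool_from_camera" (4x4, takes a point from camera to tool coordinates, whose origin is the TCP and whose axes are the tool frame's). Camera axes: x right, y down, z forward; pixel columns grow to the right and rows downward; lengths in m; the calibration is good to about 2 mm. The wrist camera is an equidistant fisheye: a pixel r from the principal point sees the ray r / f radians off the axis. A picture is of the moment at which its call begins: read the wrist's pose just before it. get_calibration takes no time and is no camera call.
- bot.close_job(): hands the job in, once; it reports no verdict.
The state is a dict: "t": time; "q": joint angles; "dq": joint speeds; "joint_efforts": joint torques, N m; "tool_pos": TCP position; "tcp_rot": TCP orientation; "ft_force": force on the tool from outside, world axes, zero at the start; "wrist_torque": the same for the moment, N m; "width": finger opening in m.
Only numpy, scipy, OpenCV 4.12 (cv2) and the standard library are available. Lean on these libraries where they do the work, as an engineer would, in place of code of your own. Each camera call takes 0.05 s, during which the arm holds its last target. There are 200 camera calls.

### The job

On the load box, press the saddle-shaped slider grip down to unlock it, slide it along its slot to the notch that the tall index blade marks, and let it spring up so that it is locked there. Only then take the bent rod, reach over the guard with it and pull the toggle switch all the way over towards the robot, without touching the switch with the gripper, and put the rod back on its stand. Leave the other things on the bench and box where they are.

Things in the scene. Friction and masses are not known exactly. Their poses are not given: they have to be found in the camera images.
- rod: The bent rod's body; the same point and axes as rod_grip below.
- loadbox: The load box: fixed cream metal box 150 (its x) x 340 (its y) x 70 mm high, standing on the bench. Origin: centre of its underside. Its x axis points away from the robot, its y axis along the slot, z up; its yaw is up to 0.3 rad. Its flat top, 70 mm above the bench, is the panel, with a slot along y, five narrow cross notches (24 mm apart) and a guarded toggle switch near the +y end.
- grip_dish (a point): Slider grip: black saddle-shaped cap 32 (x) x 48 (y) mm on the slot. This point is the centre of the saddle's flat floor, 18 mm above the panel when the grip is up. A ridge 8 mm thick and 8 mm high stands at each y end of the floor; the floor between them is 32 mm long (y) and open to both x sides. The cap's underside is 8 mm above the panel when up. Moves and carries with both joints below.
- carriage (a joint): Travel of the slider along the box's +y (m), 0 to 0.160. It starts parked near 0 (0 to 0.020), where it can move freely up to about 0.027; beyond that a cross pin under the grip meets the first tooth unless the grip is held down. The notches are at 0.050, 0.074, 0.098, 0.122 and 0.146; the locked pin has about 2 mm of play each way. Sliding friction about 2 N.
- grip (a joint): How far the grip is pressed down (m): 0 up, 0.006 fully down. A spring pushes it up with 2.8 N at the top, 5.2 N at the bottom. While it is down by more than about 5 mm the slider runs free under the teeth; let go over a notch it springs up to 0 and is locked there; let go between notches the pin is caught under a tooth and the grip stays down by about 4 mm.
- index_tip (a point): Index blade: the one tall thin dark steel blade (16 x 5 mm, top 23 mm above the panel) standing on the panel's far edge, 62 mm in +x from the slot's centre line, in line (across the slot) with the wanted notch; this point is the centre of its top edge and its axes are the box's. The other four notches have low round studs, 10 mm across and 4 mm high, in the same row.
- toggle (a joint): Toggle switch angle (rad): 0 = off, leaning 0.5 rad towards the box's +x (away from the robot); 1.0 = on, leaning 0.5 rad towards -x. It stays where it is left (stiff joint); moving it needs about 1.5 N at its tip.
- toggle_tip (a point): Centre of the ball (13 mm across) at the tip of the steel toggle lever (8 mm thick). The lever turns about a pivot 6 mm above the panel on the slot's centre line, 125 mm in the box's +y from its centre, and is 48 mm long from pivot to this point.
- guard (a point): Middle of the top edge of the guard's wall. The guard is a grey sheet, 4 mm thick, 50 mm high above the panel, U-shaped from above, round the toggle: this wall (90 mm along y) 50 mm in the box's -x from the pivot, and a side wall 43 mm to either y side of the pivot, running to 25 mm in +x of it. Open above and to +x. Two brass terminals 12 mm high stand beside the toggle inside it.
- rod_grip (a point): Insulated bent rod: this point is the centre of its black square handle (100 mm along x, 14 mm wide and high). A 6 mm thick grey shaft runs on from the handle along its +x, to 120 mm from this point, and there bends straight down (its -z) by 45 mm. Loose, 60 g; it starts level on its stand with the bent end hanging down and to the far side.
- rod_tip (a point): The rod's tip: centre of the rounded end (6 mm across) of the bent-down part, 120 mm in x and -45 mm in z from the handle's centre.
- rest (a point): Rod stand: where the handle's centre lies when the rod is on the stand, 75 mm above the bench; axes as the rod's there. Fixed aluminium base 170 x 60 x 10 mm with two open-topped forks: one under the handle 42 mm in -x (24 mm wide inside), one under the shaft 85 mm in +x (16 mm wide inside), cheeks 12 mm high.
- driver: Bystander: black-handled screwdriver lying along the box's robot side, 170 mm long, 26 mm thick. Origin at the centre of its underside.
- postcap: Bystander: small black screw cap (18 mm across, 20 mm high) standing on the panel's far corner at the -y end. Origin at the centre of its underside.
- resistor: Bystander: brass-coloured finned power resistor, 28 x 50 x 21 mm, lying on the bench. Origin at the centre of its underside.
- meter: Bystander: grey hand-held meter, 75 x 150 x 32 mm, lying on the bench beyond the box. Origin at the centre of its underside.
- reel: Bystander: grey reel, 54 mm across, 40 mm high, standing on its end. Origin at the centre of its underside.
- capacitor: Bystander: black can capacitor, 35 mm across, 50 mm high, upright. Origin at the centre of its underside.
- transformer: Bystander: small dark steel-cased transformer, 50 x 45 x 42 mm. Origin at the centre of its underside.
Not all that is in view belongs to the job. What is shaped like the rod but pink or yellow is not meant.

How it is judged:
On the way, in this order (a step that is already met when the one before it is completed fails the run):
1. the grip is up and locked in the notch beside the index blade, the toggle still off (y of grip_dish in the frame of index_tip between -0.003 and 0.003 m and value of joint grip below 0.002 m and value of joint toggle below 0.25 rad), for 0.2 s.
2. the toggle is on, the grip still locked at the index (y of grip_dish in the frame of index_tip between -0.003 and 0.003 m and value of joint grip below 0.002 m and value of joint toggle above 0.85 rad), for 0.2 s.
At the end, for the whole second after the job is handed in: The grip is up (pressed less than 2 mm) and within 3 mm, along the slot, of the index blade; the toggle is on (beyond 0.85 rad); the rod lies at rest on its stand, its handle's centre within 20 mm of the rest point and its x axis within 0.15 rad (all of step 2 and distance between rod_grip and rest below 0.02 m and angle between the x axis of rod_grip and the x axis of rest, either way round below 0.15 rad and linear speed of rod below 0.02 m/s); the robot touches nothing.
It fails at once if the gripper or arm touched the toggle (contact force between any of the fingers, the arm and toggle above 0.3 N).
It fails at once if a bystander was moved by more than 20 mm (not (distance of each of driver, postcap, resistor, meter, reel, capacitor, transformer from where it was at the start of the episode below 0.02 m)).
It also fails if it takes over 61 s, if anything falls off the work surface, if the arm or the gripper's body presses on something with over 40 N, if the wrist force passes 120 N, or if a joint passes its speed limit or range.

## Working session

There is one attempt and no reset: what is moved stays moved. The work goes in short steps, Python scripts to look and compute and a tool call to move; the robot and the scene stay as the last step left them, time stands still between calls to the robot, and variables do not carry over. Pictures are saved under pics/ and viewed, about 8 in all and at most 12, crops included, and the job is handed in when it is done.

Besides the shell and the picture viewer there is one more tool, called by a JSON object that holds its "op" and its "data". servo_tool: Moves the arm, as the interface text tells. Its arguments: {"type":"object","properties":{"series":{"type":"array"},"jaw":{"type":"number"}},"required":["series"]}

```bash
mkdir -p pics; cat > h.py <<'E'
import numpy as np,cv2
from cell import bot
from scipy.spatial.transform import Rotation as R
def shot(n,f):
    im=bot.read_camera(n); cv2.imwrite('pics/'+f,im[:,:,::-1]); return im
def ray(n,u,v,st=None):
    c=bot.get_calibration(n); 
    if n!='wrist':
        d=np.array([(u-c['cx'])/c['fx'],(v-c['cy'])/c['fy'],1.]); return np.array(c['origin']),np.array(c['rotation'])@d
    a,b=u-c['cx'],v-c['cy'];r=np.hypot(a,b);t=r/c['fx'];s=np.sin(t)/max(r,1e-9)
    d=np.array([a*s,b*s,np.cos(t)]);T=np.array(c['tool_from_camera']);W=R.from_rotvec(st['tcp_rot']).as_matrix()
    return W@T[:3,3]+np.array(st['tool_pos']),W@T[:3,:3]@d
def onz(n,u,v,z,st=None):
    o,d=ray(n,u,v,st); return o+d*(z-o[2])/d[2]
E
python3 - <<'E'
from h import *
s=bot.read_state();print({k:np.round(v,3) for k,v in s.items()})
print(R.from_rotvec(s['tcp_rot']).as_matrix().round(3))
shot('top','top.png');shot('scene','scene.png');
for n in('top','scene','wrist'):print(bot.get_calibration(n))
E
```

```text
{'t': np.float64(0.0), 'q': array([ 1.127,  0.131,  1.489, -0.   ,  1.523, -0.085]), 'dq': array([ 0.001, -0.001,  0.001,  0.001, -0.003,  0.001]), 'joint_efforts': array([ 0.0000e+00, -5.6939e+01, -5.0056e+01, -0.0000e+00,  1.4000e-02,
       -0.0000e+00]), 'tool_pos': array([0.21 , 0.561, 0.2  ]), 'tcp_rot': array([ 2.581,  1.789, -0.003]), 'ft_force': array([-0.792,  0.388, -0.33 ]), 'wrist_torque': array([-0.02,  0.01, -0.  ]), 'width': np.float64(0.085)}
[[ 0.351  0.936 -0.001]
 [ 0.936 -0.351 -0.002]
 [-0.002 -0.    -1.   ]]
{'fx': 392.5713909842944, 'fy': 392.5713909842944, 'cx': 322.71496565803795, 'cy': 200.1447974900361, 'origin': array([ 0.44686972, -0.03081987,  0.83753625]), 'rotation': array([-2.12189471,  2.13547082, -0.11966464])}
{'fx': 411.6829553063568, 'fy': 411.6829553063568, 'cx': 321.01726066423475, 'cy': 198.6670164293889, 'origin': array([ 0.9381001 , -0.40487614,  0.78742862]), 'rotation': array([-2.29698833, -0.96516365,  0.31725371])}
{'fx': 309.70691628693146, 'fy': 309.70691628693146, 'cx': 319.00361726070224, 'cy': 198.84386109354554, 'tool_from_camera': array([[ 9.99999866e-01,  4.93788707e-04, -1.57479317e-04,
        -7.98448881e-04],
       [-4.34962525e-04,  9.64771736e-01,  2.63088023e-01,
        -6.70860859e-02],
       [ 2.81841489e-04, -2.63087919e-01,  9.64771822e-01,
        -1.72359562e-01],
       [ 0.00000000e+00,  0.00000000e+00,  0.00000000e+00,
         1.00000000e+00]])}
```

View pics/top.png

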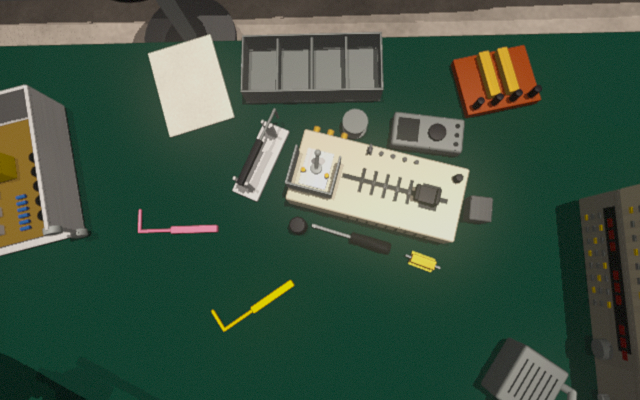

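View pics/scene.png

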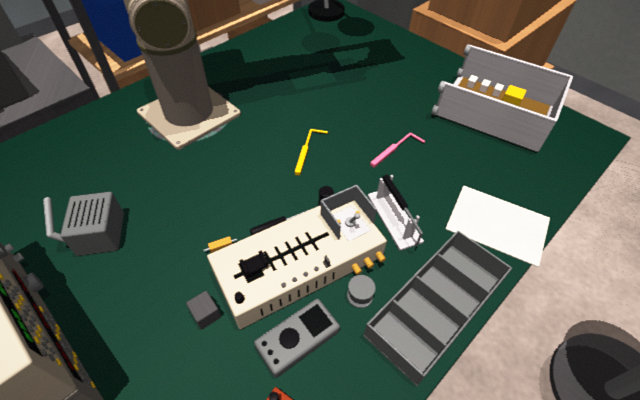

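The top view shows the box (287–469, 130–242), with the grip at (428,195), the toggle at (317,160) and the stand with the black-handled rod at (255,155). The tall dark blade is at (369,149), with four studs at (381..417, 153..162). There are three rod-like things: pink (180,228), yellow (255,305) and the black-handled grey one on the white stand (258,150). The last fits the description. I'll confirm it in an enlarged crop.

```bash
sed -i "s/np.array(c\['rotation'\])@d/R.from_rotvec(c['rotation']).as_matrix()@d/" h.py
python3 - <<'E'
from h import *
im=cv2.imread('pics/top.png')[95:255,225:485]
cv2.imwrite('pics/crop.png',cv2.resize(im,None,fx=3,fy=3,interpolation=cv2.INTER_CUBIC))
E
```

```text
(no output)
```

View pics/crop.png

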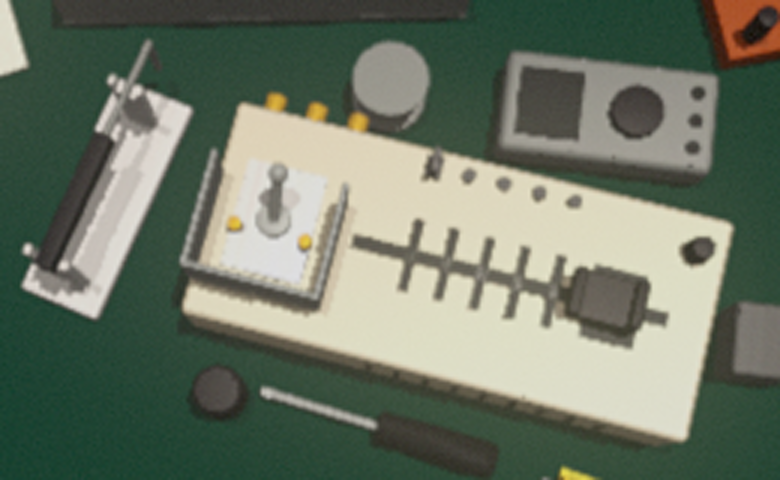

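```bash
python3 - <<'E'
from h import *
P=lambda x,y,z:onz('top',225+x/3,95+y/3,z)
C=[P(x,y,.07) for x,y in((240,103),(733,226),(687,440),(183,312))]
for c in C:print(c.round(4))
print('sizes',[np.linalg.norm(C[i]-C[i-1]).round(3) for i in range(4)])
o=sum(C)/4; 
yv=(C[0]+C[3]-C[1]-C[2]);yaw=np.arctan2(-yv[0],yv[1]);print('box',o,yaw)
# studs
S=[P(x,y,.074) for x,y in((468,176),(503,184),(539,193),(574,201))]
sv=S[0]-S[3];print('stud yaw',np.arctan2(-sv[0],sv[1]),np.linalg.norm(sv))
def B(p):
    c,s=np.cos(yaw),np.sin(yaw);d=p-o;return np.round([c*d[0]+s*d[1],-s*d[0]+c*d[1],p[2]],4)
for n,a in dict(grip=(605,293,.09),idx=(433,155,.093),st0=(468,176,.074),st3=(574,201,.074),ball=(279,172,.118),piv=(273,222,.072),slot0=(355,241,.07),slot1=(666,318,.07),gT1=(187,263,.12),gT2=(318,300,.12),cap=(697,247,.09)).items():
    p=P(*a);print(n,p.round(4),'box',B(p))
h=[P(112,137,.082),P(97,132,.082),P(38,254,.082),P(55,262,.082),P(149,42,.075)]
print('handle',(sum(h[:4])/4).round(4),'bend',h[4].round(4),'len',np.linalg.norm(h[4]-sum(h[:4])/4), np.linalg.norm(h[0]-h[3]))
d=h[4]-sum(h[:4])/4;print('yaw rod',np.arctan2(d[1],d[0]))
E
```

```text
[0.7068 0.0314 0.07  ]
[ 0.6177 -0.2939  0.07  ]
[ 0.4777 -0.2566  0.07  ]
[0.5638 0.0688 0.07  ]
sizes [np.float64(0.148), np.float64(0.337), np.float64(0.145), np.float64(0.337)]
box [ 0.59150428 -0.11258291  0.07      ] -0.262965877307302
stud yaw -0.2531912548402444 0.07143826589318443
grip [ 0.5705 -0.2039  0.09  ] box [ 0.0035 -0.0936  0.09  ]
idx [ 0.662  -0.0963  0.093 ] box [0.0638 0.0341 0.093 ]
st0 [ 0.6528 -0.1208  0.074 ] box [0.0613 0.008  0.074 ]
st3 [ 0.6349 -0.1899  0.074 ] box [ 0.062  -0.0634  0.074 ]
ball [0.6451 0.0028 0.118 ] box [0.0217 0.1253 0.118 ]
piv [0.6235 0.009  0.072 ] box [-0.0007  0.1257  0.072 ]
slot0 [ 0.6104 -0.0454  0.07  ] box [0.0008 0.0698 0.07  ]
slot1 [ 0.5569 -0.2472  0.07  ] box [ 0.0016 -0.139   0.07  ]
gT1 [0.587  0.0601 0.12  ] box [-0.0493  0.1656  0.12  ]
gT2 [ 0.5629 -0.0212  0.12  ] box [-0.0514  0.0808  0.12  ]
cap [ 0.5998 -0.2635  0.09  ] box [ 0.0472 -0.1436  0.09  ]
handle [0.6405 0.1395 0.082 ] bend [0.7493 0.0933 0.075 ] len 0.11837563152950406 0.09194956537920451
yaw rod -0.4017458214694147
```

The crop confirms the black-handled rod on the stand at crop (75,200), and the blade at crop (433,160), beside the +y-most notch. The measured sizes agree with those given: 148x337 mm box, 24 mm stud pitch, 118 mm rod arm.

```bash
cat >> h.py <<'E'
YAW=-0.258; O=np.array([0.5915,-0.1126,0.])
def W(x,y,z): c,s=np.cos(YAW),np.sin(YAW); return O+np.array([c*x-s*y,s*x+c*y,z])
def toB(p): c,s=np.cos(YAW),np.sin(YAW);d=np.array(p)-O;return np.round([c*d[0]+s*d[1],-s*d[0]+c*d[1],p[2]],4)
def go(p,ang=None,s=None):
    s=s or bot.read_state();M=R.from_rotvec(s['tcp_rot']).as_matrix()
    sh=M.T@(np.array(p)-s['tool_pos'])*1000
    cur=np.arctan2(M[1,0],M[0,0]);t=0 if ang is None else -np.degrees((ang-cur+np.pi)%(2*np.pi)-np.pi)
    print('t',s['t'].round(2),'tcp',s['tool_pos'].round(4),'box',toB(s['tool_pos']),'F',np.round(s['ft_force'],1),'w',s['width'].round(3),'ang',cur.round(3),'q',s['q'].round(2),'shift',sh.round(1),'turn',round(t,1))
E
python3 -c "
from h import *
go(W(0.001,-.0936,.15),YAW)"
```

```text
Traceback (most recent call last):
  File "h.py", line 22, in go
    print('t',s['t'].round(2),'tcp',s['tool_pos'].round(4),'box',toB(s['tool_pos']),'F',np.round(s['ft_force'],1),'w',s['width'].round(3),'ang',cur.round(3),'q',s['q'].round(2),'shift',sh.round(1),'turn',round(t,1))
              ^^^^^^^^^^^^
AttributeError: 'float' object has no attribute 'round'
```

```bash
sed -i "s/s\['t'\].round(2)/round(s['t'],2)/;s/s\['width'\].round(3)/round(float(s['width']),3)/" h.py
python3 -c "
from h import *
go(W(0.001,-.0936,.15),YAW)"
```

```text
t 0.1 tcp [0.2104 0.5613 0.2001] box [-0.5404  0.5543  0.2001] F [-0.   0.7 -0.4] w 0.086 ang 1.212 q [ 1.13  0.13  1.49  0.    1.52 -0.09] shift [-590.1  603.8   51. ] turn 84.2
```

{"op": "servo_tool", "data": {"series": [[[-33,34,0],5],[[-66,68,0],10],[[-99,102,0],15],[[-132,136,0],20],[[-165,170,0],25],[[-198,204,0],30],[[-231,238,0],35],[[-264,272,0],40],[[-297,306,0],45],[[-330,338,0],50]], "jaw": -1}}

```text
t: 1.1
tool_pos: [0.4116, 0.1322, 0.2009]
tcp_rot: [3.097, 0.525, 0.0]
ft_force: [0.5, 0.4, -0.4]
width: -0.0001
```

```bash
python3 -c "
from h import *
go(W(0.001,-.0936,.15),YAW)"
```

```text
t 1.1 tcp [0.4116 0.1322 0.2009] box [-0.2364  0.1908  0.2009] F [ 0.5  0.4 -0.4] w -0.0 ang 0.336 q [ 0.19 -0.34  1.93 -0.    1.56 -0.14] shift [ 37.7 368.6  51. ] turn 34.0
```

{"op": "servo_tool", "data": {"series": [[[4,45,0],4],[[8,90,0],8],[[12,135,0],12],[[16,180,0],16],[[20,225,10],20],[[24,270,20],24],[[28,310,30],28],[[33,345,40],32],[[37.7,368.6,51],34],[[37.7,368.6,51],34]]}}

```text
t: 2.1
tool_pos: [0.5687, -0.2031, 0.147]
tcp_rot: [-3.115, 0.404, 0.006]
ft_force: [-0.4, 0.9, -0.1]
width: 0.0001
```

```bash
python3 -c "
from h import *
go(W(0.001,-.0936,.15),YAW)
shot('wrist','w1.png')"
```

```text
t 2.1 tcp [ 0.5687 -0.2031  0.147 ] box [ 0.001  -0.0934  0.147 ] F [-0.4  0.9 -0.1] w 0.0 ang -0.258 q [-0.43  0.17  1.54 -0.    1.43 -0.17] shift [-0.   0.2 -3. ] turn 0.0
```

View pics/w1.png

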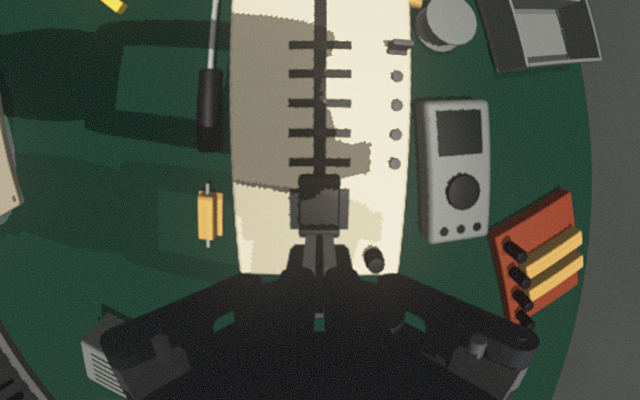

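Wrist view: the cap spans rows 176–237 at column 320, the blade is at (399,46), the notches run from (320,45) to (320,162), and the fingertips are at about (320,237).

```bash
python3 -c "
from h import *
s=bot.read_state()
for n,u,v,z in [('cap+y',320,176,.096),('cap-y',320,237,.096),('capL',299,205,.09),('capR',342,205,.09),('n146',320,45,.07),('n74',320,133,.07),('n50',320,162,.07),('blade',399,43,.093),('st',397,76,.074),('st3',395,163,.074),('boxL',236,220,.07),('boxR',403,220,.07)]:
  print(n,toB(onz('wrist',u,v,z,s)))
go(W(0.001,-.0936,.15),YAW)
c=bot.get_calibration('wrist');T=np.linalg.inv(c['tool_from_camera']);p=T[:3,3];r=np.hypot(p[0],p[1]);print('tcp px',c['cx']+p[0]/r*np.arctan2(r,p[2])*c['fx'],c['cy']+p[1]/r*np.arctan2(r,p[2])*c['fx'])
"
```

```text
cap+y [ 0.0004 -0.07    0.096 ]
cap-y [ 0.0006 -0.1183  0.096 ]
capL [-0.0158 -0.0941  0.09  ]
capR [ 0.0176 -0.0939  0.09  ]
n146 [0.0001 0.0326 0.07  ]
n74 [ 0.0003 -0.0397  0.07  ]
n50 [ 0.0004 -0.0634  0.07  ]
blade [0.0586 0.0314 0.093 ]
st [0.0616 0.0083 0.074 ]
st3 [ 0.0618 -0.0628  0.074 ]
boxL [-0.0731 -0.114   0.07  ]
boxR [ 0.0733 -0.1135  0.07  ]
t 2.15 tcp [ 0.5686 -0.2017  0.148 ] box [ 0.0006 -0.092   0.148 ] F [-0.4 -0.4  0.3] w -0.0 ang -0.256 q [-0.43  0.17  1.54  0.    1.43 -0.17] shift [ 0.4  1.6 -2. ] turn 0.1
tcp px 320.11293367342137 229.1812357341698
```

{"op": "servo_tool", "data": {"series": [[[0,1,20],0],[[0,1,40],0],[[0,1,50],0],[[0,1,56],0],[[0,1,58],0],[[0,1,60],0],[[0,1,62],0],[[0,1,64],0],[[0,1,65],0],[[0,1,65],0]]}}

```text
t: 3.15
tool_pos: [0.5692, -0.2019, 0.0851]
tcp_rot: [3.116, -0.398, -0.0]
ft_force: [0.2, -0.5, 0.5]
width: -0.0002
```

```bash
python3 -c "
from h import *
go(W(0.0005,.0325,.082),YAW)"
```

```text
t 3.15 tcp [ 0.5692 -0.2019  0.0851] box [ 0.0012 -0.092   0.0851] F [ 0.2 -0.5  0.5] w -0.0 ang -0.254 q [-0.43  0.22  1.6  -0.    1.32 -0.17] shift [  -0.3 -124.5    3.1] turn 0.2
```

{"op": "servo_tool", "data": {"series": [[[0,2,1],0],[[0,2,2],0],[[0,2,3],0],[[0,2,4],0],[[0,2,4],0],[[0,2,5],0],[[0,2,5],0],[[0,2,6],0],[[0,2,6],0],[[0,2,6],0]]}}

```text
t: 4.15
tool_pos: [0.5688, -0.2038, 0.0791]
tcp_rot: [-3.116, 0.398, 0.0]
ft_force: [-0.2, 0.2, -0.0]
width: 0.0002
```

```bash
python3 -c "
from h import *
go(W(0.0005,.0325,.082),YAW)"
```

```text
t 4.15 tcp [ 0.5688 -0.2038  0.0791] box [ 0.0013 -0.0939  0.0791] F [-0.2  0.2 -0. ] w 0.0 ang -0.254 q [-0.43  0.23  1.61  0.    1.31 -0.17] shift [  -0.3 -126.5   -2.9] turn 0.2
```

```bash
python3 -c "
from h import *
a=shot('wrist','w2.png')[120:300,200:440];b=shot('scene','s2.png')[200:330,170:350]
cv2.imwrite('pics/c2.png',np.hstack([cv2.resize(a,(400,300)),cv2.resize(b,(400,300))])[:,:,::-1])"
```

```text
(no output)
```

View pics/c2.png

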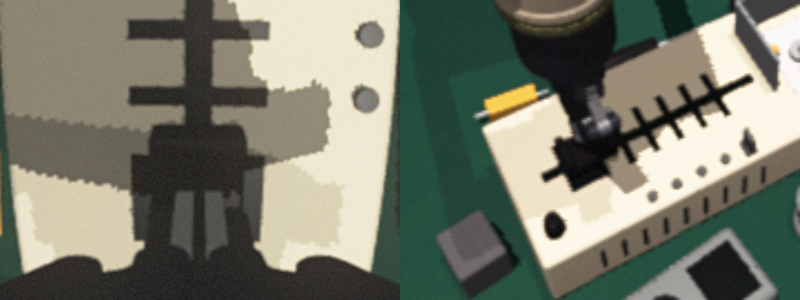

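The fingertips appear to sit inside the saddle, but no force shows yet. I'll press down in small steps.

{"op": "servo_tool", "data": {"series": [[[0,0,0.5],0],[[0,0,1],0],[[0,0,1.5],0],[[0,0,2],0],[[0,0,2],0],[[0,0,2.5],0],[[0,0,3],0],[[0,0,3],0],[[0,0,3],0],[[0,0,3],0]]}}

```text
t: 5.25
tool_pos: [0.5688, -0.2038, 0.0761]
tcp_rot: [3.116, -0.398, 0.0]
ft_force: [0.7, -0.0, -0.2]
width: -0.0001
```

```bash
python3 -c "
from h import *
go(W(0.0005,.0325,.082),YAW)"
```

```text
t 5.25 tcp [ 0.5688 -0.2038  0.0761] box [ 0.0013 -0.094   0.0761] F [ 0.7 -0.  -0.2] w -0.0 ang -0.254 q [-0.43  0.23  1.61  0.    1.3  -0.17] shift [  -0.3 -126.5   -5.9] turn 0.2
```

```bash
python3 -c "
from h import *
s=bot.read_state();a=shot('wrist','w3.png')[160:280,240:400]
cv2.imwrite('pics/c3.png',cv2.resize(np.clip(a[:,:,::-1].astype(float)*2.2,0,255).astype(np.uint8),(800,600),interpolation=cv2.INTER_CUBIC))
c=bot.get_calibration('wrist');T=np.linalg.inv(c['tool_from_camera']);M=R.from_rotvec(s['tcp_rot']).as_matrix()
def px(x,y,z):
  p=T[:3,:3]@(M.T@(W(x,y,z)-s['tool_pos']))+T[:3,3];r=np.hypot(p[0],p[1]);k=np.arctan2(r,p[2])*c['fx']/r;return np.round([(c['cx']+p[0]*k-240)*5,(c['cy']+p[1]*k-160)*5])
for dz in(0,.006):
  print([px(x,y,z-dz) for x,y,z in((.0,-.070,.096),(0,-.078,.096),(0,-.118,.096),(-.016,-.094,.088),(.016,-.094,.088),(.016,-.078,.088))])
print(px(.0004,-.0634,.07),px(0,-.094,.0761))
"
```

```text
[array([390., 195.]), array([390., 270.]), array([389., 605.]), array([247., 383.]), array([532., 384.]), array([537., 248.])]
[array([390., 180.]), array([390., 253.]), array([389., 580.]), array([251., 363.]), array([528., 364.]), array([532., 232.])]
[394.  83.] [390. 346.]
```

View pics/c3.png

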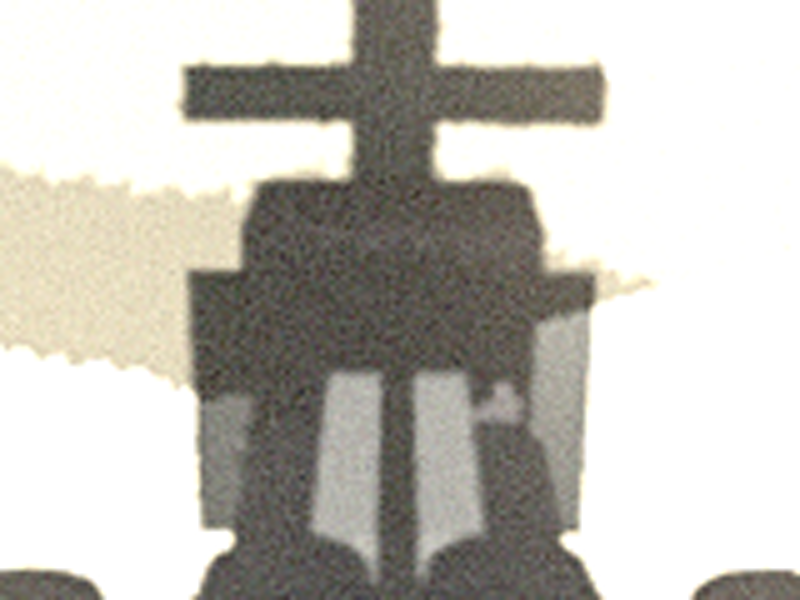

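The cap's front edge is at crop row 182. I predicted 195 for up and 180 for down, so the grip is pressed. Next I'll try a small slide and watch the force.

{"op": "servo_tool", "data": {"series": [[[0,0,0.5],0],[[0,0,1],0],[[0,0,1],0],[[0,-3,1],0],[[0,-6,1],0],[[0,-9,1],0],[[0,-12,1],0],[[0,-15,1],0],[[0,-18,1],0],[[0,-20,1],0]]}}

```text
t: 6.3
tool_pos: [0.5739, -0.1841, 0.0751]
tcp_rot: [-3.116, 0.398, -0.0]
ft_force: [-0.5, -0.0, -0.6]
width: 0.0001
```

```bash
cat > cap.py <<'E'
from h import *
s=bot.read_state();a=shot('wrist','w_%d.png'%(s['t']*100));go(W(0.0005,.0325,.082),YAW,s)
col=a[100:300,310:330].mean((1,2));print('edge rows',[(100+i) for i in range(1,200) if abs(col[i]-col[i-1])>12])
c2=a[100:300,303].astype(int).mean(1);i=[100+k for k in range(1,200) if c2[k-1]>100>=c2[k]];print('col303 dark starts',i)
if i:print('y of cap+y edge pressed/up',[toB(onz('wrist',303,v,z,s))[1] for v in i for z in(.09,.096)], 'as panel',[toB(onz('wrist',303,v,.07,s))[1] for v in i])
E
python3 cap.py
```

```text
t 6.3 tcp [ 0.5739 -0.1841  0.0751] box [ 0.0012 -0.0736  0.0751] F [-0.5 -0.  -0.6] w 0.0 ang -0.254 q [-0.4   0.23  1.61  0.    1.3  -0.14] shift [  -0.3 -106.1   -6.9] turn 0.2
edge rows [234, 235]
col303 dark starts [125, 167, 200, 205, 227]
y of cap+y edge pressed/up [np.float64(-0.0123), np.float64(-0.0121), np.float64(-0.0339), np.float64(-0.0329), np.float64(-0.0515), np.float64(-0.0499), np.float64(-0.0543), np.float64(-0.0525), np.float64(-0.0667), np.float64(-0.0645)] as panel [np.float64(-0.0129), np.float64(-0.0372), np.float64(-0.0571), np.float64(-0.0602), np.float64(-0.0742)]
```

```bash
python3 -c "
import cv2,numpy as np,glob,os
a=cv2.imread(max(glob.glob('pics/w_*.png'),key=os.path.getmtime))[110:270,220:420]
cv2.imwrite('pics/c4.png',cv2.resize(np.clip(a*1.8,0,255).astype(np.uint8),(750,600),interpolation=cv2.INTER_CUBIC))"
```

```text
(no output)
```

View pics/c4.png

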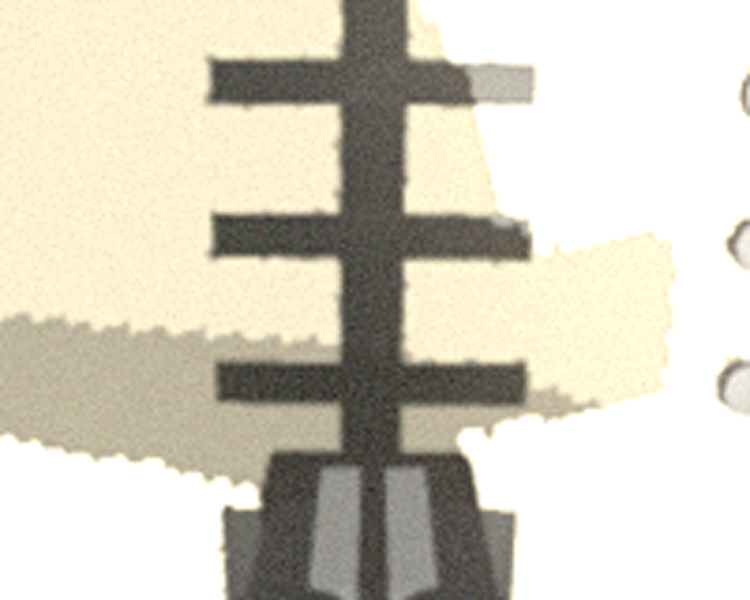

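```bash
python3 -c "
from h import *
b=shot('scene','s4.png')[190:330,180:350]
t=shot('top','t4.png')[120:260,350:490]
cv2.imwrite('pics/c5.png',np.hstack([cv2.resize(np.clip(x.astype(float)*1.8,0,255).astype(np.uint8),(400,int(400*x.shape[0]/x.shape[1]))if 0 else (400,400),interpolation=cv2.INTER_CUBIC) for x in(b,t)])[:,:,::-1])"
```

```text
(no output)
```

View pics/c5.png

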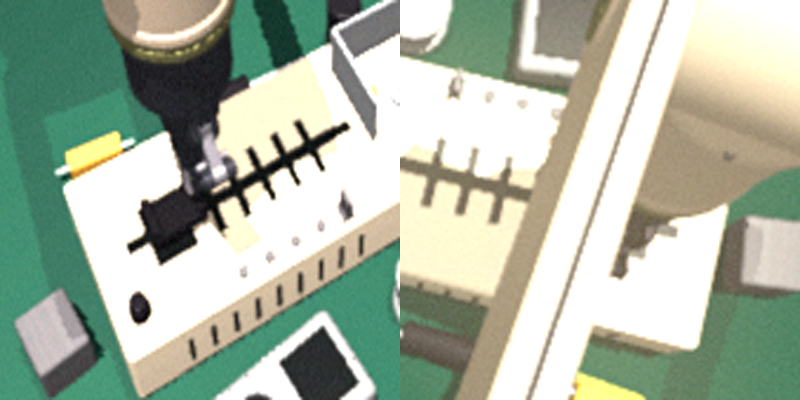

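```bash
python3 -c "
from h import *
c=bot.get_calibration('scene');Q=R.from_rotvec(c['rotation']).as_matrix();k=400/170;kk=400/140
def px(p):
  d=Q.T@(np.array(p)-c['origin']);return np.round([(c['fx']*d[0]/d[2]+c['cx']-180)*k,(c['fy']*d[1]/d[2]+c['cy']-190)*kk])
print('tcp',px(bot.read_state()['tool_pos']))
for z in(.075,.09,.1,.11,.12):print(z,px(W(.001,-.0736,z)))
print('cap',px(W(0,-.094,.088)),'capfront',px(W(0,-.07,.096)),'back',px(W(0,-.118,.096)),'n50',px(W(0,-.0634,.07)),'n146',px(W(0,.0326,.07)),'blade',px(W(.062,.0326,.093)))
"
```

```text
tcp [198. 202.]
0.075 [198. 202.]
0.09 [196. 191.]
0.1 [195. 183.]
0.11 [194. 175.]
0.12 [193. 167.]
cap [174. 204.] capfront [199. 183.] back [145. 213.] n50 [209. 198.] n146 [308. 141.] blade [344. 190.]
```

The cap has not moved: it still sits at its original place in the scene crop (142–205). No contact force showed either, so the fingertips are above the ridges and really end short of the nominal TCP. I'll go back over the dish and descend until I feel force.

{"op": "servo_tool", "data": {"series": [[[0,7,0],0],[[0,14,0],0],[[0,20,0],0],[[0,20,0],0],[[0,20,1],0],[[0,20,2],0],[[0,20,3],0],[[0,20,4],0],[[0,20,4],0],[[0,20,4],0]]}}

```text
t: 7.45
tool_pos: [0.5688, -0.2037, 0.071]
tcp_rot: [-3.116, 0.398, 0.0]
ft_force: [0.8, -0.1, 0.3]
width: 0.0004
```

{"op": "servo_tool", "data": {"series": [[[0,0,0.5],0],[[0,0,1],0],[[0,0,1.5],0],[[0,0,2],0],[[0,0,2.5],0],[[0,0,3],0],[[0,0,3.5],0],[[0,0,4],0],[[0,0,4],0],[[0,0,4],0]]}}

```text
t: 8.45
tool_pos: [0.5688, -0.2038, 0.0671]
tcp_rot: [-3.116, 0.398, -0.0]
ft_force: [-0.7, -0.3, -0.1]
width: -0.0001
```

{"op": "servo_tool", "data": {"series": [[[0,0,0.5],0],[[0,0,1],0],[[0,0,1.5],0],[[0,0,2],0],[[0,0,2.5],0],[[0,0,3],0],[[0,0,3.5],0],[[0,0,4],0],[[0,0,4],0],[[0,0,4],0]]}}

```text
t: 9.45
tool_pos: [0.5687, -0.2038, 0.0631]
tcp_rot: [-3.116, 0.398, 0.0]
ft_force: [0.1, 0.5, -0.5]
width: 0.0
```

```bash
python3 - <<'E'
from h import *
s=bot.read_state();go(W(0,-.094,.07),YAW,s);print(s['wrist_torque'],s['joint_efforts'])
a=shot('wrist','w5.png');b=shot('scene','s5.png')
x=cv2.resize(np.clip(a[150:290,230:410].astype(float)*1.8,0,255).astype(np.uint8),(400,311),interpolation=cv2.INTER_CUBIC)
y=cv2.resize(np.clip(b[220:300,200:303].astype(float)*2.2,0,255).astype(np.uint8),(400,311),interpolation=cv2.INTER_CUBIC)
cv2.imwrite('pics/c6.png',np.hstack([x,y])[:,:,::-1])
E
```

```text
t 9.45 tcp [ 0.5687 -0.2038  0.0631] box [ 0.0013 -0.094   0.0631] F [ 0.1  0.5 -0.5] w 0.0 ang -0.254 q [-0.43  0.25  1.62 -0.    1.28 -0.17] shift [-1.3  0.  -6.9] turn 0.2
[ 0.02010289 -0.00140169 -0.05345646] [-1.57788222e-04 -5.93997002e+01 -4.66245711e+01 -3.10694504e-04
  5.69767180e-04  1.90720237e-05]
```

View pics/c6.png

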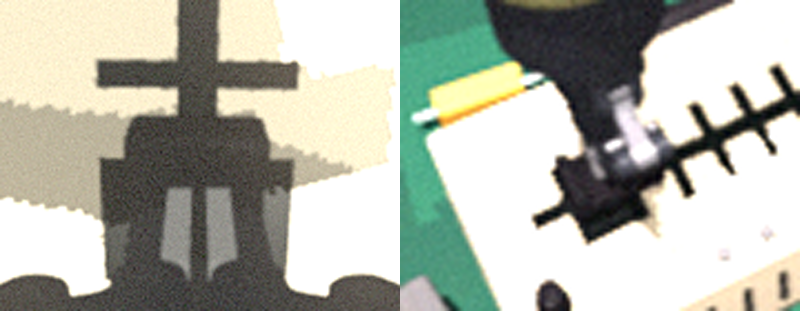

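```bash
python3 - <<'E'
from h import *
s=bot.read_state()
a=cv2.imread('pics/w5.png').astype(int);hsv=cv2.cvtColor(a.astype(np.uint8),cv2.COLOR_BGR2HSV)
m=(a[:,:,2]>a[:,:,1]-5)&(a[:,:,2]>60)
for r in(60,100,140,180):
    c=np.where(m[r,150:480])[0]+150; print(r,c.min(),c.max(),end=' ')
    for z in(.07,):
        p,q=[toB(onz('wrist',u,r,z,s)) for u in(c.min(),c.max())];print(p,q,round(np.linalg.norm(p-q),4))
d=a.mean(2)[:,300:306].mean(1)
e=[v for v in range(30,220) if d[v-1]>100>=d[v] or d[v-1]<=100<d[v]];print([(v,round(float(toB(onz('wrist',303,v,.07,s))[1]),4)) for v in e])
E
```

```text
60 170 451 [-0.0845  0.008   0.07  ] [0.0739 0.0073 0.07  ] 0.1584
100 164 479 [-0.0885 -0.0151  0.07  ] [ 0.0925 -0.014   0.07  ] 0.181
140 164 478 [-0.0895 -0.0384  0.07  ] [ 0.0931 -0.0375  0.07  ] 0.1826
180 192 479 [-0.0729 -0.0625  0.07  ] [ 0.0963 -0.0613  0.07  ] 0.1692
[(45, 0.0106), (57, 0.0038), (88, -0.0131), (102, -0.0206), (133, -0.0372), (146, -0.0442), (177, -0.0611), (190, -0.0684), (201, -0.0747)]
```

The wrist geometry (24.0 mm notch spacing) confirms the height. The fingertips are seen about 25 mm short of the nominal TCP, so I'll carry on down until there is force.

{"op": "servo_tool", "data": {"series": [[[-1,0,0.5],0],[[-1,0,1],0],[[-1,0,1.5],0],[[-1,0,2],0],[[-1,0,2.5],0],[[-1,0,3],0],[[-1,0,3.5],0],[[-1,0,4],0],[[-1,0,4],0],[[-1,0,4],0]]}}

```text
t: 10.55
tool_pos: [0.5678, -0.2036, 0.0591]
tcp_rot: [-3.116, 0.398, 0.0]
ft_force: [0.4, 0.3, -0.9]
width: 0.0002
```

```bash
python3 -c "
from h import *
c=bot.get_calibration('scene');Q=R.from_rotvec(c['rotation']).as_matrix();k=3.883
def px(p):
  d=Q.T@(np.array(p)-c['origin']);return np.round([(c['fx']*d[0]/d[2]+c['cx']-200)*k+400,(c['fy']*d[1]/d[2]+c['cy']-220)*k])
for d in(0,10,19,25,35,50,70):print(d,px([.5687,-.2038,.0631+d/1000]))
print('cap corners', [px(W(x,y,.096)) for x,y in((-.016,-.07),(.016,-.07),(.016,-.118),(-.016,-.118))],[px(W(x,y,.09)) for x,y in((-.016,-.07),(.016,-.07),(.016,-.118),(-.016,-.118))])
print('stud50/74',px(W(.062,-.0634,.074)),px(W(.062,-.0395,.074)))
"
python3 - <<'E'
import cv2,numpy as np
x=cv2.imread('pics/s5.png')[235:285,225:295].astype(float)
cv2.imwrite('pics/c7.png',cv2.resize(np.clip((x/255)**.5*255,0,255).astype(np.uint8),(770,550),interpolation=cv2.INTER_CUBIC))
E
```

```text
0 [615. 187.]
10 [613. 177.]
19 [611. 168.]
25 [610. 162.]
35 [607. 152.]
50 [604. 136.]
70 [599. 114.]
cap corners [array([638., 108.]), array([665., 156.]), array([575., 199.]), array([549., 148.])] [array([639., 114.]), array([666., 162.]), array([577., 205.]), array([551., 155.])]
stud50/74 [721. 244.] [764. 223.]
```

View pics/c7.png

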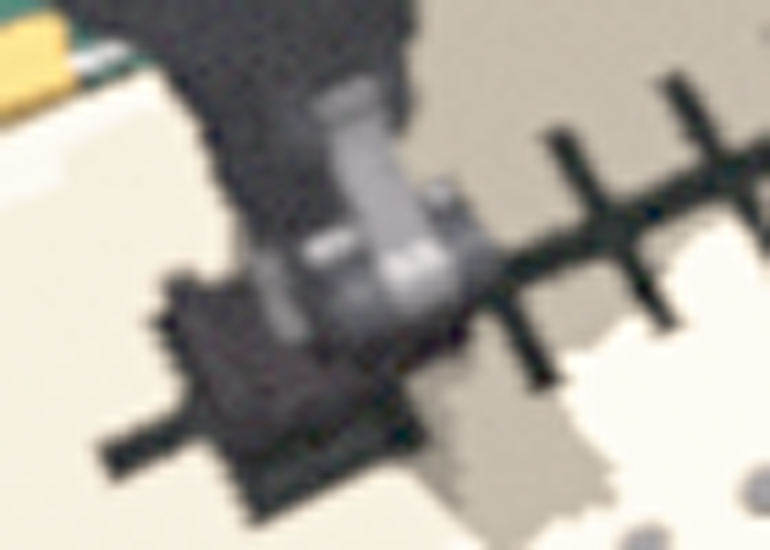

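{"op": "servo_tool", "data": {"series": [[[0,0,0.5],0],[[0,0,1],0],[[0,0,1.5],0],[[0,0,2],0],[[0,0,2.5],0],[[0,0,3],0],[[0,0,3],0],[[0,0,3],0],[[0,0,3],0],[[0,0,3],0]]}}

```text
t: 11.55
tool_pos: [0.5679, -0.2036, 0.0562]
tcp_rot: [3.116, -0.398, 0.0]
ft_force: [-1.2, 0.5, 2.9]
width: 0.0
```

```bash
python3 - <<'E'
from h import *
for i in range(6):
    s=bot.read_state();print(round(s['t'],3),s['ft_force'].round(2),s['wrist_torque'].round(3),s['tool_pos'].round(4)); bot.read_camera('wrist') if i<3 else 0
E
```

```text
11.55 [-1.19  0.45  2.86] [0.097 0.204 0.05 ] [ 0.5679 -0.2036  0.0562]
11.6 [-0.74  0.18  3.53] [0.067 0.106 0.023] [ 0.5678 -0.2036  0.0561]
11.65 [-1.42  0.13  3.59] [ 0.061  0.207 -0.043] [ 0.5678 -0.2036  0.0561]
11.7 [-1.11  0.21  3.63] [ 0.077  0.143 -0.021] [ 0.5678 -0.2036  0.0561]
11.7 [-1.11  0.21  3.63] [ 0.077  0.143 -0.021] [ 0.5678 -0.2036  0.0561]
11.7 [-1.11  0.21  3.63] [ 0.077  0.143 -0.021] [ 0.5678 -0.2036  0.0561]
```

Contact at last: 3.6 N, i.e. about 2 mm pressed. The real fingertips are therefore about 30 mm behind the nominal TCP. I'll press fully down.

{"op": "servo_tool", "data": {"series": [[[0,0,0.5],0],[[0,0,1],0],[[0,0,1.5],0],[[0,0,2],0],[[0,0,2.5],0],[[0,0,3],0],[[0,0,3.5],0],[[0,0,4],0],[[0,0,4.2],0],[[0,0,4.2],0]]}}

```text
t: 12.7
tool_pos: [0.5678, -0.2036, 0.0519]
tcp_rot: [3.116, -0.398, 0.0]
ft_force: [-1.0, 0.4, 5.4]
width: 0.0
```

{"op": "servo_tool", "data": {"series": [[[0,0,0.6],0],[[0,-3,0.6],0],[[0,-6,0.6],0],[[0,-10,0.6],0],[[0,-15,0.6],0],[[0,-20,0.6],0],[[0,-25,0.6],0],[[0,-30,0.6],0],[[0,-35,0.6],0],[[0,-40,0.6],0]]}}

```text
t: 13.7
tool_pos: [0.5782, -0.1654, 0.0518]
tcp_rot: [3.115, -0.398, 0.001]
ft_force: [-2.1, -1.7, 5.9]
width: 0.0004
```

```bash
python3 cap.py
```

```text
t 13.7 tcp [ 0.5782 -0.1654  0.0518] box [ 0.0006 -0.0545  0.0518] F [-2.1 -1.7  5.9] w 0.0 ang -0.254 q [-0.36  0.25  1.63 -0.    1.26 -0.11] shift [  0.3 -86.9 -30.3] turn 0.2
edge rows [234]
col303 dark starts [117, 165, 205]
y of cap+y edge pressed/up [np.float64(0.011), np.float64(0.011), np.float64(-0.01), np.float64(-0.009), np.float64(-0.0282), np.float64(-0.0264)] as panel [np.float64(0.011), np.float64(-0.0131), np.float64(-0.0341)]
```

It's carried: the cap edge now lies 40 mm further along. About 86 mm remain to y = 0.0325.

{"op": "servo_tool", "data": {"series": [[[0,-9,0],0],[[0,-18,0],0],[[0,-27,0],0],[[0,-36,0],0],[[0,-46,0],0],[[0,-56,0],0],[[0,-66,0],0],[[0,-76,0],0],[[0,-83,0],0],[[0,-86,0],0]]}}

```text
t: 14.75
tool_pos: [0.6005, -0.0809, 0.0519]
tcp_rot: [3.116, -0.397, 0.003]
ft_force: [1.9, -3.3, 4.8]
width: 0.0001
```

```bash
python3 - <<'E'
from h import *
exec(open('cap.py').read())
# blade & stud rows
g=a.mean(2)
for u in(395,397,399):
    d=g[20:250,u];print(u,[(20+i,int(d[i])) for i in range(1,230) if abs(d[i]-d[i-1])>25])
E
```

```text
t 14.75 tcp [ 0.6005 -0.0809  0.0519] box [0.0006 0.0329 0.0519] F [ 1.9 -3.3  4.8] w 0.0 ang -0.253 q [-0.22  0.26  1.62 -0.    1.26  0.03] shift [ -0.1   0.4 -30.1] turn 0.3
edge rows [145, 146, 171, 172, 234]
col303 dark starts [120, 145, 205]
y of cap+y edge pressed/up [np.float64(0.0971), np.float64(0.0971), np.float64(0.0862), np.float64(0.0867), np.float64(0.0591), np.float64(0.0609)] as panel [np.float64(0.0968), np.float64(0.0843), np.float64(0.0532)]
395 [(28, 205), (29, 168), (56, 220), (57, 246), (187, 196), (188, 147), (237, 201)]
397 [(30, 186), (54, 181), (55, 218), (187, 188), (188, 148), (237, 204)]
399 [(52, 198), (186, 187), (187, 143), (236, 212)]
```

{"op": "servo_tool", "data": {"series": [[[0,0.5,0],0],[[0,1.2,0],0],[[0,1.2,0],0],[[0,1.2,-2],0],[[0,1.2,-4],0],[[0,1.2,-6],0],[[0,1.2,-8],0],[[0,1.2,-12],0],[[0,1.2,-40],0],[[0,1.2,-70],0]]}}

```text
t: 15.8
tool_pos: [0.5973, -0.0825, 0.1202]
tcp_rot: [-3.116, 0.398, 0.007]
ft_force: [0.8, -0.2, 0.4]
width: -0.0
```

```bash
python3 - <<'E'
from h import *
exec(open('cap.py').read())
cv2.imwrite('pics/c8.png',cv2.resize(a[130:260,240:440][:,:,::-1],(800,520),interpolation=cv2.INTER_CUBIC))
E
```

```text
t 15.8 tcp [ 0.5973 -0.0825  0.1202] box [-0.002   0.0306  0.1202] F [ 0.8 -0.2  0.4] w -0.0 ang -0.254 q [-0.22  0.19  1.57 -0.    1.38  0.03] shift [ 2.7 -1.9 38.1] turn 0.2
edge rows [133, 134, 138, 151, 152, 178]
col303 dark starts [133, 178]
y of cap+y edge pressed/up [np.float64(0.0854), np.float64(0.0857), np.float64(0.0554), np.float64(0.0566)] as panel [np.float64(0.0843), np.float64(0.0514)]
```

View pics/c8.png

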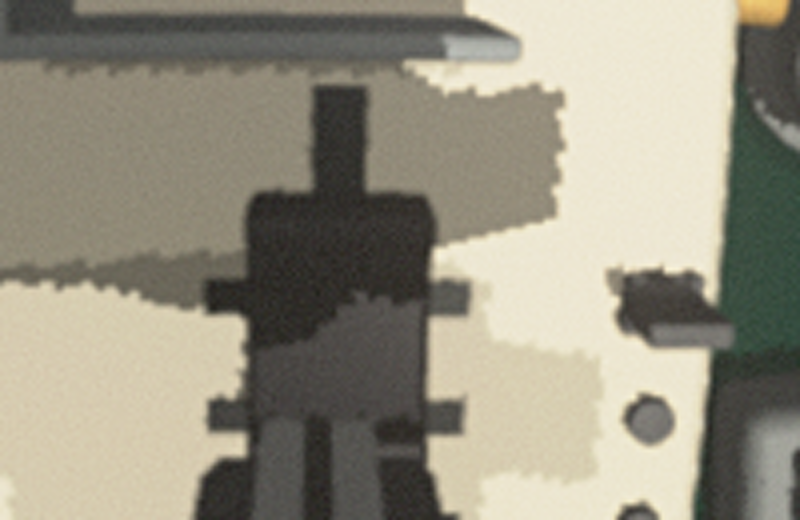

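The cap (crop 250–432, front edge row 195) lies beside the blade at crop (670,310), centre y ≈ 0.0325. I'll touch it lightly to make sure it has sprung up. Contact should come at TCP z of about 0.058 if up, and 0.054 if caught.

{"op": "servo_tool", "data": {"series": [[[2,-1.5,25],0],[[2,-1.5,45],0],[[2,-1.5,55],0],[[2,-1.5,58],0],[[2,-1.5,60],0],[[2,-1.5,61],0],[[2,-1.5,62],0],[[2,-1.5,63],0],[[2,-1.5,63],0],[[2,-1.5,63],0]]}}

```text
t: 16.85
tool_pos: [0.6016, -0.0818, 0.0586]
tcp_rot: [3.116, -0.398, 0.001]
ft_force: [0.0, 0.7, 0.0]
width: -0.0
```

```bash
python3 -c "
from h import *
go(W(0,.0325,.057),YAW);bot.read_camera('top');go(W(0,.0325,.057),YAW)"
```

```text
t 16.85 tcp [ 0.6016 -0.0818  0.0586] box [0.0019 0.0323 0.0586] F [0.  0.7 0. ] w -0.0 ang -0.254 q [-0.22  0.26  1.61 -0.    1.27  0.03] shift [-1.9 -0.2  1.6] turn 0.2
t 16.9 tcp [ 0.6016 -0.0818  0.0585] box [0.0019 0.0323 0.0585] F [ 0.5 -1.   0.5] w 0.0 ang -0.254 q [-0.22  0.26  1.61 -0.    1.27  0.03] shift [-1.9 -0.2  1.5] turn 0.2
```

{"op": "servo_tool", "data": {"series": [[[0,0,1],0],[[0,0,1.5],0],[[0,0,2],0],[[0,0,2],0],[[0,0,2],0],[[0,0,2],0],[[0,0,2],0],[[0,0,2],0],[[0,0,2],0],[[0,0,2],0]]}}

```text
t: 17.9
tool_pos: [0.6017, -0.0818, 0.0564]
tcp_rot: [3.116, -0.398, 0.001]
ft_force: [1.1, -0.6, 3.1]
width: 0.0001
```

3.1 N at z 0.0564 is the free-up contact height, so the grip is up and locked at the index. Now I'll lift away and go over the rod.

{"op": "servo_tool", "data": {"series": [[[0,0,-40],0],[[0,0,-80],0],[[0,0,-110],-4],[[-2,-30,-115],-12],[[-5,-65,-115],-20],[[-8,-100,-115],-28],[[-11,-140,-115],-36],[[-14,-180,-115],-44],[[-17,-210,-115],-52],[[-18,-224,-115],-60]], "jaw": 0.2}}

```text
t: 18.9
tool_pos: [0.6396, 0.1425, 0.1701]
tcp_rot: [-2.892, -1.225, 0.002]
ft_force: [-0.1, -1.3, -0.2]
width: 0.051
```

```bash
python3 -c "
from h import *
go([.6405,.1395,.15],1.17)"
```

```text
t 18.9 tcp [0.6396 0.1425 0.1701] box [-0.0186  0.259   0.1701] F [-0.1 -1.3 -0.2] w 0.051 ang 0.801 q [ 0.14  0.3   1.36  0.    1.49 -0.66] shift [-1.6  2.8 20.1] turn -21.1
```

{"op": "servo_tool", "data": {"series": [[[0,0,5],-8],[[0,0,15],-16],[[0,0,20],-21],[[0,0,20],-21],[[0,0,20],-21],[[0,0,20],-21],[[0,0,20],-21],[[0,0,20],-21],[[0,0,20],-21],[[0,0,20],-21]]}}

```text
t: 19.9
tool_pos: [0.6404, 0.1395, 0.1515]
tcp_rot: [2.628, 1.721, 0.0]
ft_force: [-0.1, -0.1, 0.5]
width: 0.0512
```

```bash
python3 - <<'E'
from h import *
s=bot.read_state();a=shot('wrist','w9.png')
go([.6405,.1395,.15],1.17,s)
c=bot.get_calibration('wrist');T=np.linalg.inv(c['tool_from_camera']);M=R.from_rotvec(s['tcp_rot']).as_matrix()
def px(p):
  p=T[:3,:3]@(M.T@(np.array(p)-s['tool_pos']))+T[:3,3];r=np.hypot(p[0],p[1]);k=np.arctan2(r,p[2])*c['fx']/r;return np.round([c['cx']+p[0]*k,c['cy']+p[1]*k])
u=np.array([np.cos(-.4),np.sin(-.4),0]);C=np.array([.6405,.1395,.082])
print('pred handle',px(C-u*.05),px(C),px(C+u*.05),'bend',px(C+u*.12))
g=a.astype(int).sum(2)
for r in range(60,260,12):
    row=g[r,240:400];k=np.where(row<150)[0];print(r,(k.min()+240,k.max()+240,len(k)) if len(k) else None, 'bright',(np.where(row>450)[0][[0,-1]]+240) if (row>450).any() else None)
E
```

```text
t 19.9 tcp [0.6404 0.1395 0.1515] box [-0.017   0.2563  0.1515] F [-0.1 -0.1  0.5] w 0.051 ang 1.159 q [ 0.14  0.3   1.38 -0.    1.46 -1.02] shift [0.  0.1 1.5] turn -0.6
pred handle [319. 138.] [320. 200.] [321. 256.] bend [321. 320.]
60 (np.int64(241), np.int64(399), 87) bright None
72 (np.int64(240), np.int64(399), 106) bright None
84 (np.int64(240), np.int64(399), 118) bright None
96 (np.int64(242), np.int64(399), 128) bright None
108 (np.int64(240), np.int64(399), 116) bright None
120 (np.int64(242), np.int64(399), 84) bright [292 320]
132 (np.int64(240), np.int64(399), 83) bright [292 308]
144 (np.int64(240), np.int64(399), 92) bright [293 313]
156 (np.int64(240), np.int64(399), 100) bright None
168 (np.int64(240), np.int64(397), 82) bright [293 313]
180 (np.int64(240), np.int64(399), 62) bright [293 349]
192 (np.int64(242), np.int64(392), 36) bright [293 349]
204 (np.int64(244), np.int64(390), 23) bright [294 348]
216 (np.int64(247), np.int64(381), 19) bright [294 348]
228 (np.int64(250), np.int64(388), 10) bright [294 348]
240 (np.int64(262), np.int64(377), 10) bright [294 348]
252 (np.int64(240), np.int64(399), 31) bright [295 347]
```

The stand base lies centred at columns 294–348 (TCP at column 320), and the predicted handle line agrees. I'll descend and grasp.

{"op": "servo_tool", "data": {"series": [[[0,0,30],0],[[0,0,60],0],[[0,0,80],0],[[0,0,92],0],[[0,0,100],0],[[0,0,108],0],[[0,0,114],0],[[0,0,120],0],[[0,0,122],0],[[0,0,122],0]]}}

```text
t: 20.95
tool_pos: [0.6403, 0.1395, 0.0292]
tcp_rot: [-2.628, -1.721, 0.0]
ft_force: [0.4, 0.4, -0.3]
width: 0.0512
```

{"op": "servo_tool", "data": {"series": [[[0,0,0],0],[[0,0,0],0],[[0,0,0],0],[[0,0,0],0],[[0,0,0],0],[[0,0,0],0],[[0,0,0],0],[[0,0,0],0],[[0,0,0],0],[[0,0,0],0]], "jaw": -1}}

```text
t: 21.95
tool_pos: [0.6408, 0.1395, 0.0299]
tcp_rot: [2.628, 1.721, 0.001]
ft_force: [-0.4, -0.6, 6.2]
width: 0.0128
```

{"op": "servo_tool", "data": {"series": [[[0,0,-3],0],[[0,0,-8],0],[[0,0,-20],0],[[0,0,-40],0],[[0,0,-60],0],[[0,0,-80],0],[[0,0,-100],0],[[0,0,-112],0],[[0,0,-112],0],[[0,0,-112],0]]}}

```text
t: 22.95
tool_pos: [0.6402, 0.1395, 0.141]
tcp_rot: [-2.628, -1.721, 0.0]
ft_force: [-0.5, 0.1, -1.1]
width: 0.0127
```

```bash
python3 - <<'E'
from h import *
s=bot.read_state()
# handle position so that the tip is above box (0.050,0.125)
go(W(.050-.120,.125,.142),YAW+np.pi/2,s)
a=shot('wrist','w10.png');b=shot('scene','s10.png')
x=cv2.resize(a[100:340,180:460],(400,343));y=cv2.resize(b[100:272,280:480],(400,343),interpolation=cv2.INTER_CUBIC)
cv2.imwrite('pics/c9.png',np.hstack([x,y])[:,:,::-1])
E
```

```text
t 22.95 tcp [0.6402 0.1395 0.141 ] box [-0.0172  0.2562  0.141 ] F [-0.5  0.1 -1.1] w 0.013 ang 1.16 q [ 0.14  0.31  1.39  0.    1.44 -1.02] shift [-137.7  -32.2   -1. ] turn -8.8
```

{"op": "servo_tool", "data": {"series": [[[-10,-2,-1],-1],[[-30,-7,-1],-2],[[-52,-12,-1],-4],[[-74,-17,-1],-5],[[-96,-22,-1],-6],[[-116,-27,-1],-7],[[-130,-30,-1],-8],[[-137.7,-32.2,-1],-8.8],[[-137.7,-32.2,-1],-8.8],[[-137.7,-32.2,-1],-8.8]]}}

```text
t: 24.05
tool_pos: [0.5558, 0.0263, 0.1422]
tcp_rot: [-2.489, -1.917, -0.0]
ft_force: [0.3, 0.2, -0.9]
width: 0.0126
```

```bash
python3 - <<'E'
from h import *
s=bot.read_state()
go(W(.050-.120,.125,.142),YAW+np.pi/2,s)
a=shot('wrist','w11.png');b=shot('scene','s11.png')
x=cv2.resize(a[170:370,220:420],(400,400),interpolation=cv2.INTER_CUBIC);y=cv2.resize(b[160:260,290:390],(400,400),interpolation=cv2.INTER_CUBIC)
cv2.imwrite('pics/c10.png',np.hstack([x,y])[:,:,::-1])
c=bot.get_calibration('wrist');T=np.linalg.inv(c['tool_from_camera']);M=R.from_rotvec(s['tcp_rot']).as_matrix()
def px(p):
  p=T[:3,:3]@(M.T@(np.array(p)-s['tool_pos']))+T[:3,3];r=np.hypot(p[0],p[1]);k=np.arctan2(r,p[2])*c['fx']/r;return np.round([(c['cx']+p[0]*k-220)*2,(c['cy']+p[1]*k-170)*2])
c2=bot.get_calibration('scene');Q=R.from_rotvec(c2['rotation']).as_matrix()
def p2(p):
  d=Q.T@(np.array(p)-c2['origin']);return np.round([(c2['fx']*d[0]/d[2]+c2['cx']-290)*4+400,(c2['fy']*d[1]/d[2]+c2['cy']-160)*4])
for n,p in dict(ball=W(.023,.125,.118),tip=W(.05,.125,.142),bend=W(.05,.125,.187),wall=W(-.05,.125,.12)).items():print(n,px(p),p2(p))
E
```

```text
t 24.05 tcp [0.5558 0.0263 0.1422] box [-0.07    0.1252  0.1422] F [ 0.3  0.2 -0.9] w 0.013 ang 1.313 q [-0.04  0.05  1.68  0.    1.41 -1.36] shift [-0.2 -0.   0.2] turn 0.0
ball [199. 316.] [665. 224.]
tip [199. 404.] [700. 234.]
bend [199. 495.] [710. 176.]
wall [200. 154.] [590. 124.]
```

View pics/c10.png

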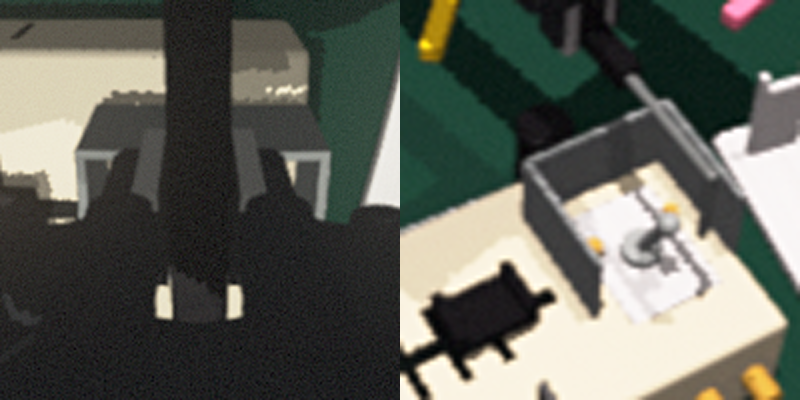

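The grip sits beyond the guard at (480,310). The shaft runs from (635,80) to about (713,168), matching the predicted bend at (710,176), and the toggle ball at (665,222) is as predicted. I can't make out the bent-down part by eye, so I'll check the pixels numerically.

```bash
python3 - <<'E'
import cv2
b=cv2.imread('pics/s11.png');g=cv2.cvtColor(b,cv2.COLOR_BGR2GRAY)
print('cols',list(range(350,380)))
for r in range(194,226):print(r,' '.join('%3d'%v for v in g[r,350:380]))
E
```

```text
cols [350, 351, 352, 353, 354, 355, 356, 357, 358, 359, 360, 361, 362, 363, 364, 365, 366, 367, 368, 369, 370, 371, 372, 373, 374, 375, 376, 377, 378, 379]
194  60  61  60  61  60  61  58  61  90 127 143 121 105 137 127  68  26  32 106 205 248 250 248 248 248 248 231 145 107 108
195  59  61  62  60  60  62  61  60  65  98 134 140 119 114 142 121  55  54 154 239 249 246 245 246 247 249 219 121 105 107
196  59  59  59  60  60  61  63  63  63  70 102 137 141 114 131 162 125  60 105 207 245 246 245 246 247 244 197 109 102 107
197  61  60  60  60  58  61  60  61  61  61  76 111 142 141 118 140 164 120  82 142 228 247 246 244 246 237 175 109 107 114
198  61  60  62  60  58  59  62  62  60  63  60  81 119 139 137 119 137 148 102 103 198 242 240 231 231 228 202 158 164 193
199  61  58  58  60  60  59  61  63  62  59  61  59  87 123 144 126 108 139 133  93 133 219 238 229 228 237 244 243 244 246
200  54  61  76 110 112  72  57  61  64  60  60  60  66  95 130 143 120 116 142 131 106 182 239 245 243 244 247 248 248 247
201  84 123 178 208 196 139  72  60  61  62  61  62  59  67  99 133 138 121 
[... 2323 characters left out ...]
 185 224 233 233 241 237 239 234 223 201 136  70  61  62  60  59  59  59  59  59
221  75  63  72 115 134 179 240 246 207 138 145 215 243 244 244 244 243 236 223 219 187 115  69  60  57  59  59  57  58  57
222  96  85  85 106 113 161 233 248 224 149 133 166 229 246 245 244 242 241 231 223 217 183 121  67  57  58  58  58  58  59
223 165 164 143 110 106 167 204 232 244 209 147 134 166 230 246 244 242 243 235 225 225 233 209 124  69  55  58  56  59  59
224 178 179 171 133  88 125 149 165 183 214 203 138 143 218 248 247 243 242 241 240 240 243 244 222 144  68  55  58  60  59
225 140 149 125 105  96 119 138 138 150 216 222 157 140 167 228 246 236 233 242 243 243 243 244 244 214 118  60  54  58  60
```

The bent part shows as a slightly darker strip from pixel (367,204) to (365,218). That's exactly the predicted bend and tip, so the rod is level and where I planned it. Now lower the tip behind the lever and pull.

{"op": "servo_tool", "data": {"series": [[[0,0,12],0],[[0,0,25],0],[[0,0,36],0],[[0,0,40],0],[[0,0,40],0],[[0,-6,40],0],[[0,-12,40],0],[[0,-18,40],0],[[0,-24,40],0],[[0,-30,40],0]]}}

```text
t: 25.15
tool_pos: [0.5271, 0.0339, 0.1031]
tcp_rot: [2.487, 1.917, 0.002]
ft_force: [1.2, 0.1, 0.5]
width: 0.0126
```

{"op": "servo_tool", "data": {"series": [[[0,-4,0],0],[[0,-8,0],0],[[0,-12,0],0],[[0,-16,0],0],[[0,-20,0],0],[[0,-23,0],0],[[0,-26,0],0],[[0,-28,0],0],[[0,-28,0],0],[[0,-28,0],0]]}}

```text
t: 26.15
tool_pos: [0.4999, 0.0404, 0.1028]
tcp_rot: [2.488, 1.916, 0.0]
ft_force: [0.9, -4.2, 2.6]
width: 0.0127
```

```bash
cat > tog.py <<'E'
from h import *
s=bot.read_state();go(W(-.128,.125,.102),YAW+np.pi/2,s)
b=shot('scene','s_%d.png'%(s['t']*100));g=cv2.cvtColor(b,cv2.COLOR_RGB2GRAY)
c2=bot.get_calibration('scene');Q=R.from_rotvec(c2['rotation']).as_matrix()
def p2(p):
  d=Q.T@(np.array(p)-c2['origin']);return np.round([c2['fx']*d[0]/d[2]+c2['cx'],c2['fy']*d[1]/d[2]+c2['cy']],1)
for a in(0,.5,.85,1.):print('ball at',a,p2(W(.048*np.sin(.5-a),.125,.076+.048*np.cos(.5-a))))
print('tip',p2(W(toB(s['tool_pos'])[0]+.12,.125,.102)))
for r in range(196,226):print(r,' '.join('%3d'%v for v in g[r,338:372]))
E
python3 tog.py
```

```text
t 26.15 tcp [0.4999 0.0404 0.1028] box [-0.1276  0.1246  0.1028] F [ 0.9 -4.2  2.6] w 0.013 ang 1.313 q [-0.02 -0.07  1.87 -0.    1.34 -1.33] shift [ 0.4 -0.4  0.8] turn -0.0
ball at 0 [356.3 215.9]
ball at 0.5 [350.4 206.3]
ball at 0.85 [346.  201.7]
ball at 1.0 [344.3 200.4]
tip [347.7 210.2]
196  58  60  57  53  57  60  60  58  58  76 102  93  63  59  60  59  58  62  63  62  61  64  65  60  58  71 127 164 130  76 113 208 244 246
197  60  60  55  53  53  56  61  60  55  60  66  61  60  61  58  60  59  61  62  65  59  62  64  62  62  62  81 140 169 125  83 145 229 247
198  61  60  60  51  50  55  61  63  61  60  59  56  55  60  59  58  61  61  62  61  62  63  63  64  66  62  61  83 136 147 102 101 197 243
199  61  60  57  53  54  78 105 107  90  63  59  55  58  58  57  58  63  60  64  61  63  63  63  62  61  62  60  61  91 141 137  95 131 220
200  60  61  60  54  61 120 175 198 162  74  57  54  54  59  75 111 109  73  60  60  62  63  63  62  62  64  62  60  68 103 144 131 109 182
201  61  61  61  57  62 115 160 159 119  66  55  60  83 126 179 208 194 139  73  60  60  61  61  62  61 
[... 2695 characters left out ...]

221 196 200 222 242 245 243 223 187 209 206 182 148 148 165 194 208 209 213 234 244 243 244 245 245 242 242 243 243 243 235 224 218 188 114
222 175 169 198 239 247 248 226 175 201 213 208 188 174 188 206 209 207 208 234 245 243 243 243 245 245 245 244 243 243 241 233 221 217 182
223 175 146 147 227 247 247 226 156 176 208 212 209 205 207 213 210 195 203 237 246 245 244 243 244 246 245 244 243 242 243 236 225 224 233
224 145 160 206 245 248 248 239 178 128 172 208 211 210 211 210 190 157 207 245 246 246 244 243 243 244 245 245 245 243 241 241 240 240 243
225  99 148 201 241 247 247 246 229 153 111 133 149 167 172 146 124 150 224 246 246 246 245 244 243 243 244 246 244 235 233 242 243 243 243
```

The ball is now at (344.8,201.5), so the toggle is at about 0.95. I'll pull 4 mm further to make sure of the stop.

{"op": "servo_tool", "data": {"series": [[[0,-1,0],0],[[0,-2,0],0],[[0,-3,0],0],[[0,-4,0],0],[[0,-4,0],0],[[0,-4,0],0],[[0,-4,0],0],[[0,-4,0],0],[[0,-4,0],0],[[0,-4,0],0]]}}

```text
t: 27.2
tool_pos: [0.4957, 0.0408, 0.1022]
tcp_rot: [2.489, 1.916, -0.002]
ft_force: [0.7, -7.7, 2.3]
width: 0.0127
```

```bash
python3 tog.py | head -16
```

```text
t 27.2 tcp [0.4957 0.0408 0.1022] box [-0.1318  0.1239  0.1022] F [ 0.7 -7.7  2.3] w 0.013 ang 1.312 q [-0.02 -0.08  1.88 -0.    1.34 -1.33] shift [1.1 3.8 0.2] turn -0.0
ball at 0 [356.3 215.9]
ball at 0.5 [350.4 206.3]
ball at 0.85 [346.  201.7]
ball at 1.0 [344.3 200.4]
tip [346.6 208.8]
196  61  56  50  54  59  61  58  64  71  64  58  60  58  61  61  59  62  61  64  61  63  63  62  62  57  71 130 164 129  77 113 210 245 246
197  59  56  51  52  56  61  57  57  58  57  57  57  60  59  61  60  61  60  63  63  62  62  64  62  62  59  83 141 168 123  81 144 228 246
198  59  55  51  50  56  59  58  60  60  58  60  59  58  61  60  57  60  60  63  62  61  65  63  62  62  60  59  84 136 148 101 100 199 243
199  61  58  51  54  59  69  71  60  58  69  77  62  60  58  57  60  61  61  62  62  62  61  62  61  61  62  61  62  96 140 138  96 133 220
200  62  59  55  52  63 119 122  69  67 125 133  74  56  60  75 110 109  73  59  61  63  64  61  63  63  60  60  61  66 106 144 129 107 182
201  60  64  57  52  65 123 123  66  60  93 105  85  83 125 180 207 196 138  71  58  59  59  61  64  62  64  60  61  57  64 123 160 134 130
202  60  62  58  51  60 103 106  62  55  74 113 154 210 238 235 225 219 189 117  67  61  64  63  64  66  59  60  61  58  59  84 142 172 145
203  60  58  58  50  52  68  72  58  56  72 163 231 244 246 242 234 223 215 180 113  63  59  63  61  63  62  62  64  62  63  61  85 138 154
204  62  61  56  50  60  76  69  60  56  83 198 245 245 244 243 234 225 222 216 168  86  60  63  63  65  61  62  63  62  60  61  61  90 138
205  56  60  57  58 115 170 147  69  60 103 179 232 243 242 243 241 240 233 222 218 165  76  61  61  63  63  64  63  62  64  63  59  65  99
```

{"op": "servo_tool", "data": {"series": [[[0,2,0],0],[[0,4,0],0],[[0,7,0],0],[[0,10,0],0],[[0,10,-10],0],[[0,10,-25],0],[[0,10,-40],0],[[0,10,-48],0],[[0,10,-48],0],[[0,10,-48],0]]}}

```text
t: 28.25
tool_pos: [0.5057, 0.0395, 0.1506]
tcp_rot: [2.488, 1.918, 0.001]
ft_force: [0.7, -0.3, -0.5]
width: 0.0126
```

```bash
python3 tog.py | head -26
```

```text
t 28.25 tcp [0.5057 0.0395 0.1506] box [-0.1218  0.1252  0.1506] F [ 0.7 -0.3 -0.5] w 0.013 ang 1.313 q [-0.02 -0.09  1.81  0.    1.43 -1.34] shift [-0.2 -6.2 48.6] turn 0.0
ball at 0 [356.3 215.9]
ball at 0.5 [350.4 206.3]
ball at 0.85 [346.  201.7]
ball at 1.0 [344.3 200.4]
tip [349.2 212.2]
196  62  62  62  61  64  55  51  51  58  58  59  61  57  57  54  55  63  61  63  64  60  64  61  62  62  71 127 165 130  76 111 207 245 246
197  62  61  60  62  62  58  55  52  54  58  57  60  57  55  56  57  61  61  61  63  63  61  62  61  61  59  82 142 166 123  84 144 228 246
198  60  62  61  59  61  60  66  75  79  69  59  58  57  59  57  58  58  62  65  61  61  60  63  62  64  62  59  83 136 149  99 103 197 243
199  60  60  61  59  62  88 147 187 191 160  95  60  58  57  58  60  63  61  61  61  61  63  63  63  65  62  62  63  92 141 138  95 132 219
200  62  61  60  60  68 123 182 214 218 197 138  75  53  61  73 110 113  71  58  62  61  61  62  60  63  65  60  62  68 104 144 131 106 183
201  59  62  61  58  71 125 176 204 210 189 143  84  83 123 180 208 197 142  69  56  61  60  62  63  61  
[... 1294 characters left out ...]

211 244 242 242 245 246 248 225 140 111 131 146 162 165 148 141 167 227 239 219 209 209 215 222 222 191 117  67  61  58  60  62  62  64  59
212 247 248 247 248 247 236 176 138 120 123 143 158 207 204 144 140 195 217 204 200 199 216 227 222 217 183 115  69  61  61  64  63  61  64
213 248 248 247 243 242 244 217 155 120 119 142 151 189 189 141 146 191 191 177 192 186 201 221 222 222 218 180 111  66  59  63  62  62  61
214 243 236 235 233 232 234 239 213 131 115 136 147 145 141 141 201 212 147 105 112 116 177 231 233 223 221 218 179 101  63  62  64  62  64
215 247 238 230 230 229 230 240 224 137 114 131 145 139 132 150 218 221 134  82  73  90 197 243 242 233 223 221 205 143  73  57  61  61  63
```

```bash
python3 -c "
from h import *
go([.6405,.1395,.1506],1.160)"
```

```text
t 28.3 tcp [0.5052 0.0395 0.1499] box [-0.1222  0.125   0.1499] F [ 0.7 -0.5 -0.7] w 0.013 ang 1.313 q [-0.02 -0.09  1.81  0.    1.43 -1.34] shift [131.2 105.3  -0.7] turn 8.8
```

{"op": "servo_tool", "data": {"series": [[[12,10,0],1],[[30,24,0],2],[[50,40,0],3],[[70,56,0],5],[[90,72,0],6],[[110,88,0],7.5],[[123,99,0],8.3],[[131.2,105.3,0],8.8],[[131.2,105.3,0],8.8],[[131.2,105.3,0],8.8]]}}

```text
t: 29.3
tool_pos: [0.6401, 0.1391, 0.1496]
tcp_rot: [-2.627, -1.721, 0.002]
ft_force: [-0.6, -0.4, -0.0]
width: 0.0129
```

```bash
python3 - <<'E'
from h import *
go([.6405,.1395,.0299],1.160)
b=shot('top','t12.png');g=cv2.cvtColor(b,cv2.COLOR_RGB2GRAY);g0=cv2.cvtColor(cv2.imread('pics/top.png'),cv2.COLOR_BGR2GRAY)
c2=bot.get_calibration('top');Q=R.from_rotvec(c2['rotation']).as_matrix()
def p2(p):
  d=Q.T@(np.array(p)-c2['origin']);return np.round([c2['fx']*d[0]/d[2]+c2['cx'],c2['fy']*d[1]/d[2]+c2['cy']],1)
for a in(0,.85,1.):print('ball at',a,p2(W(.048*np.sin(.5-a),.125,.076+.048*np.cos(.5-a))))
for G,r0 in((g0,144),(g,160)):
  print('cols 306..326')
  for r in range(r0,r0+28):print(r,' '.join('%3d'%v for v in G[r,306:326]))
E
```

```text
t 29.3 tcp [0.6401 0.1391 0.1496] box [-0.0173  0.2558  0.1496] F [-0.6 -0.4 -0. ] w 0.013 ang 1.16 q [ 0.14  0.31  1.38 -0.    1.46 -1.02] shift [  0.6   0.4 119.7] turn 0.0
ball at 0 [318.2 152. ]
ball at 0.85 [312.8 171.5]
ball at 1.0 [312.  175.2]
cols 306..326
144 211 211 211 211 211 210 210 212 210 211 211 211 211 210 211 212 211 211 210 211
145 211 211 210 211 211 210 211 211 210 211 211 211 210 211 211 212 211 211 211 212
146 211 211 211 211 211 211 210 211 211 211 211 211 211 212 211 210 212 211 211 211
147 211 210 213 213 212 211 211 211 211 211 212 213 212 211 212 211 211 212 211 211
148 211 213 216 218 215 214 213 213 213 212 205 205 204 210 212 211 210 212 211 211
149 211 214 218 219 219 216 215 217 216 205 184 181 181 194 208 212 212 211 212 211
150 212 216 218 219 218 214 216 218 213 184 162 162 162 163 191 210 213 213 212 212
151 212 216 219 219 217 214 217 218 196 160 159 171 171 159 161 209 218 216 209 211
152 214 217 219 218 217 216 218 217 177 148 159 176 172 155 148 210 221 220 211 214
153 210 216 220 219 217 215 218 218 179 142 146 159 154 142 146 209 221 220 21
[... 3183 characters left out ...]
 241 243 242 242 243 241 218
180 170 127 125 125 124 142 217 228 227 228 227 228 228 239 243 243 243 242 244 243
181 174 129 123 125 123 139 215 228 227 228 229 228 228 239 242 242 243 242 243 243
182 197 152 125 124 127 144 216 227 229 228 229 229 233 240 242 242 242 242 243 242
183 224 198 150 138 175 188 221 227 229 229 229 234 240 242 243 243 243 243 242 241
184 218 217 194 188 218 226 228 228 229 229 234 240 242 242 242 243 242 243 243 241
185 203 208 213 209 213 220 227 228 229 230 240 243 243 243 242 243 242 242 243 238
186 195 201 192 181 193 208 215 214 220 224 238 243 243 242 243 242 243 243 242 224
187 163 168 168 183 200 202 191 183 205 212 219 224 233 236 240 243 243 242 241 222
```

The ball in the top view moved from (317.5,152) to (311.2,174.3), i.e. the toggle is at about 0.95 rad and on. Now set the rod down where I took it.

{"op": "servo_tool", "data": {"series": [[[0.6,0.4,25],0],[[0.6,0.4,50],0],[[0.6,0.4,75],0],[[0.6,0.4,92],0],[[0.6,0.4,102],0],[[0.6,0.4,109],0],[[0.6,0.4,114],0],[[0.6,0.4,117],0],[[0.6,0.4,119],0],[[0.6,0.4,119],0]]}}

```text
t: 30.35
tool_pos: [0.6416, 0.1399, 0.0316]
tcp_rot: [2.628, 1.721, 0.001]
ft_force: [-0.3, 0.3, -0.4]
width: 0.0126
```

```bash
python3 -c "
from h import *
go([.6405,.1395,.0299],1.160)"
```

```text
t 30.35 tcp [0.6416 0.1399 0.0316] box [-0.016   0.257   0.0316] F [-0.3  0.3 -0.4] w 0.013 ang 1.16 q [ 0.14  0.41  1.47  0.    1.26 -1.02] shift [-0.9 -0.9  1.7] turn -0.0
```

{"op": "servo_tool", "data": {"series": [[[-0.5,-0.5,0.5],0],[[-0.5,-0.5,1],0],[[-0.5,-0.5,1.5],0],[[-0.5,-0.5,1.5],0],[[-0.5,-0.5,1.5],0],[[-0.5,-0.5,1.5],0],[[-0.5,-0.5,1.5],0],[[-0.5,-0.5,1.5],0],[[-0.5,-0.5,1.5],0],[[-0.5,-0.5,1.5],0]]}}

```text
t: 31.35
tool_pos: [0.641, 0.1396, 0.0301]
tcp_rot: [2.628, 1.721, 0.001]
ft_force: [-0.6, 0.2, 3.6]
width: 0.0128
```

{"op": "servo_tool", "data": {"series": [[[0,0,0],0],[[0,0,0],0],[[0,0,0],0],[[0,0,0],0],[[0,0,0],0],[[0,0,0],0],[[0,0,0],0],[[0,0,0],0],[[0,0,0],0],[[0,0,0],0]], "jaw": 0.2}}

```text
t: 32.35
tool_pos: [0.6407, 0.1396, 0.0298]
tcp_rot: [2.628, 1.721, 0.0]
ft_force: [-0.7, 0.4, 0.2]
width: 0.0508
```

{"op": "servo_tool", "data": {"series": [[[0,0,-5],0],[[0,0,-12],0],[[0,0,-25],0],[[0,0,-45],0],[[0,0,-75],0],[[0,0,-105],0],[[0,0,-135],0],[[0,-30,-150],0],[[0,-70,-150],0],[[0,-100,-150],0]]}}

```text
t: 33.35
tool_pos: [0.5484, 0.1803, 0.1823]
tcp_rot: [2.628, 1.721, 0.005]
ft_force: [-0.9, 0.7, -0.2]
width: 0.0512
```

{"op": "servo_tool", "data": {"series": [[[45,-10,0],0],[[90,-20,0],0],[[130,-30,0],0],[[170,-40,0],0],[[180,-50,0],0],[[180,-60,0],0],[[180,-60,0],0],[[180,-60,0],0],[[180,-60,0],0],[[180,-60,0],0]]}}

```text
t: 34.35
tool_pos: [0.5665, 0.3674, 0.1802]
tcp_rot: [2.629, 1.719, 0.001]
ft_force: [-0.1, -0.7, -0.1]
width: 0.0511
```

```bash
python3 - <<'E'
from h import *
go([.64,.14,.2],1.16)
b=shot('top','t13.png');shot('scene','s13.png')
a=cv2.imread('pics/top.png');b=b[:,:,::-1]
g0,g=[cv2.cvtColor(x,cv2.COLOR_BGR2GRAY).astype(int) for x in(a,b)]
def rodfit(G):
    m=np.zeros(G.shape,np.uint8);m[130:195,235:290]=(G[130:195,235:290]<50)
    h=cv2.cvtColor(np.uint8(G),cv2.COLOR_GRAY2BGR)
    return m
for im in(a,b):
    s=im.max(2).astype(int)-im.min(2); m=np.uint8((im.max(2)<45)&(s<14)); R0=np.zeros_like(m);R0[130:195,235:290]=m[130:195,235:290]
    n,l,st,ce=cv2.connectedComponentsWithStats(R0);i=1+np.argmax(st[1:,4]);cs=cv2.findContours(np.uint8(l==i),0,2)[0];print('handle',st[i],ce[i].round(2),cv2.minAreaRect(cs[0]))
d=np.abs(g-g0);
m=np.uint8(d[90:300,220:520]>45);n,l,st,ce=cv2.connectedComponentsWithStats(m)
for i in range(1,n):
    if st[i,4]>12:print('diff',st[i,:4]+[220,90,0,0],st[i,4])
def dark(im,r):y0,y1,x0,x1=r;m=np.uint8(im[y0:y1,x0:x1].max(2)<70);n,l,st,ce=cv2.connectedComponentsWithStats(m);i=1+np.argmax(st[1:,4]);return st[i]+[x0,y0,0,0,0]
print('ball rows');
for r in range(170,180):print(r,g[r,306:318])
E
```

```text
t 34.35 tcp [0.5665 0.3674 0.1802] box [-0.1467  0.4577  0.1802] F [-0.1 -0.7 -0.1] w 0.051 ang 1.158 q [ 0.5   0.34  1.28 -0.    1.52 -0.66] shift [-178.8  158.5  -19.7] turn -0.1
handle [245 176   2   3   3] [245.33 177.  ] ((245.30001831054688, 176.9000244140625), (0.4472135603427887, 2.2360680103302), 26.56505012512207)
handle [246 176   2   3   3] [246.33 177.  ] ((246.3000030517578, 176.90000915527344), (0.4472135603427887, 2.2360680103302), 26.56505012512207)
diff [236 139  21  45] 91
diff [311 150  10  17] 91
diff [349 168  14   9] 88
diff [364 171  11  10] 73
diff [244 173   6  13] 14
diff [306 172   9  12] 55
diff [348 179  12   9] 74
diff [361 183  11   8] 64
diff [412 184  11   9] 67
diff [439 189   3   9] 18
diff [410 195  10   8] 63
ball rows
170 [187 215 221 220 174 158 133 125 128 119 121 153]
171 [195 218 222 209 179 151 139 134 121 112 141 167]
172 [214 221 214 178 159 163 164 153 128 114 147 159]
173 [220 220 197 160 160 173 172 161 141 122 128 130]
174 [221 220 180 147 155 171 169 158 140 155 160 169]
175 [220 220 187 145 145 159 156 145 144 194 204 205]
176 [221 220 198 147 129 136 136 136 165 199 206 207]
177 [220 208 200 153 125 121 129 171 200 204 207 207]
178 [206 167 149 140 139 136 175 206 208 206 206 206]
179 [176 143 138 140 139 150 209 212 205 206 207 207]
```

```bash
python3 - <<'E'
from h import *
for f in('top','t13'):
    g=cv2.cvtColor(cv2.imread(f'pics/{f}.png'),cv2.COLOR_BGR2GRAY)
    sub=g[130:200,232:292]
    w=(g>120).astype(np.uint8)
    m=np.uint8(sub<45);m=cv2.morphologyEx(m,cv2.MORPH_OPEN,np.ones((2,2)))
    n,l,st,ce=cv2.connectedComponentsWithStats(m);i=1+np.argmax(st[1:,4])
    c=cv2.findContours(np.uint8(l==i),0,2)[0][0];r=cv2.minAreaRect(c);print(f,'handle',st[i],np.round(np.array(r[0])+[232,130],1),np.round(r[1],1),r[2],onz('top',r[0][0]+232,r[0][1]+130,.082).round(4))
    for y in(145,155,165):print(y,g[y,236:280])
g=cv2.cvtColor(cv2.imread('pics/t13.png'),cv2.COLOR_BGR2GRAY)
m=np.uint8(g[150:215,335:460]<75);m=cv2.morphologyEx(m,cv2.MORPH_OPEN,np.ones((7,7)))
n,l,st,ce=cv2.connectedComponentsWithStats(m)
for i in range(1,n):
    r=cv2.minAreaRect(cv2.findContours(np.uint8(l==i),0,2)[0][0]);print('cap',np.array(r[0])+[335,150],r[1],[toB(onz('top',r[0][0]+335,r[0][1]+150,z)) for z in(.088,.092)])
E
```

```text
Traceback (most recent call last):
ValueError: attempt to get argmax of an empty sequence
```

```bash
python3 - <<'E'
from h import *
def comp(im,y0,y1,x0,x1,thr,k):
    s=im[y0:y1,x0:x1].astype(int);m=np.uint8((s.max(2)<thr)&(s.max(2)-s.min(2)<22));m=cv2.morphologyEx(m,cv2.MORPH_OPEN,np.ones((k,k)))
    n,l,st,ce=cv2.connectedComponentsWithStats(m)
    for i in range(1,n):
        if st[i,4]>60:
            r=cv2.minAreaRect(cv2.findContours(np.uint8(l==i),0,2)[0][0]);c=np.array(r[0])+[x0,y0];print('  ',c.round(1),np.round(r[1],1),round(r[2],1),st[i,4],onz('top',*c,.082).round(4),'box',toB(onz('top',*c,.092)))
for f in('top','t13'):
    im=cv2.imread(f'pics/{f}.png');print(f,'rod');comp(im,125,205,228,295,85,3);print(f,'cap');comp(im,150,215,335,460,85,7)
E
```

```text
top rod
   [249.  161.8] [ 8.5 48.8] 25.2 402 [0.6375 0.1418 0.082 ] box [-0.0223  0.2548  0.092 ]
top cap
   [426.5 152.5] [ 5. 19.] 90.0 100 [ 0.6518 -0.2088  0.082 ] box [ 0.0796 -0.0761  0.092 ]
t13 rod
   [250.5 162.3] [ 7.2 49.2] 24.9 341 [0.6364 0.1387 0.082 ] box [-0.0226  0.2517  0.092 ]
   [285.5 190.5] [ 6.7 14.8] 26.6 65 [0.5788 0.0684 0.082 ] box [-0.0598  0.17    0.092 ]
t13 cap
   [427.5 152.5] [ 5. 19.] 90.0 105 [ 0.6517 -0.2108  0.082 ] box [ 0.0801 -0.0779  0.092 ]
```

```bash
python3 -c "
from h import *
print(bot.close_job())"
```

```text
the job is handed in; nothing more can be done
None
```

The job is handed in at about 34 s of the 61 s limit; the hand-in gave no verdict. The slider is locked at the index, the toggle is on, and the rod is back on its stand.

**What I did**
- **Slider:** I pressed the grip down with the shut fingers, slid it 127 mm to the 0.146 notch beside the index blade, and let it spring up.
- **Toggle:** I took the black-handled rod, lowered its tip behind the lever over the guard, and pulled the lever towards the robot.
- **Rod:** I set it back on its stand and moved the arm clear.

**Last checks**
- **Grip:** A light touch afterwards met 3.1 N at the free-up height, so the grip is up. The wrist camera put it within about 1 mm of the index. A cap check on the final top picture found nothing usable, so this rests on those earlier readings.
- **Toggle:** The top camera gave about 0.93 to 0.97 rad. A rougher reading from the scene camera gave about 0.9 and was less clear; both are meant to be above 0.85.
- **Rod:** It lies about 3 mm from where it started, at the same angle.
- **Bystanders:** Comparing the top pictures from before and after showed no change at any of them.

**What disagreed**
- **Finger length:** The shut fingertips touched about 30 mm above the reported TCP height. My first presses and one 20 mm slide therefore passed over the grip without moving it. I found the true contact by force and allowed for the offset after that.
- **Sideways force:** The last 4 mm of the pull showed about 7 N sideways on the rod. I backed off and lifted, and the toggle stayed on.

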